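# Find the high spot of a wooden wheel with a plunger gauge

### The arm

A 6-joint arm with a two-finger parallel gripper is mounted at the origin on the work surface. World frame = base frame: x ahead of the robot, y to its left, z up, the work surface at z = 0. Lengths are in m, angles in rad, forces in N, time in s.
With the tool pointing down it reaches from about 0.325 to 0.9 m from the base axis. Payload 6.1 kg.
Tool frame: the origin (TCP) lies midway between the tips of the shut fingers; the grasp point (between the pads) lies 19 mm behind it; x points along the fingers, y is the direction in which the jaws open and shut, and the axes are right-handed (so a half turn about x gives the same grasp; the last joint's range is limited). The gripper opens to 85 mm and grips with 20 to 120 N. Pads are 22 mm wide; open, the fingers measure 114 mm over their backs; the gripper's body (76 mm by 85 mm) begins 54 mm behind the grasp point. The pads swing forward as they close: fully open they stand 13 mm farther back than shut.
Start: joints at [1.212, 0.22, 1.526, -0, 1.395, -0.126], TCP at [0.144, 0.608, 0.205] pointing down, gripper open.
Joint ranges: [-2.98, 2.98], [-0.91, 2.08], [0.09, 2.57], [-1.24, 4.39], [0.2, 2.65], [-2.68, 2.68]. Speed limits (rad/s): [2.57, 2.57, 3.01, 3.14, 3.14, 3.14].

### API

Orientations are given as [roll, pitch, yaw] about the fixed x, y, z axes, in that order (R = Rz(yaw) Ry(pitch) Rx(roll)).
In Python, from plant import movep, move_l, set_joints, gripper_to, hold, inverse_kinematics, observe, get_image, get_calibration, Unreachable, job_done gives the robot as it stands. Calls block until the motion is done:
- movep(position, orientation): joint-space move of the TCP to a pose.
- move_l(position, feed=0.15, rotation=None, max_force=None): straight line of the TCP; rotation=None keeps the orientation; feed is the mean speed in m/s. With max_force (N) it stops when the force on the tool has changed by that much, and returns True; else False.
- set_joints(angles): joint-space move.
- gripper_to(opening, f_grip=None): finger opening in m; f_grip is the grip in N (None keeps the last); returns when the fingers have stopped.
- hold(seconds).
- inverse_kinematics(position, orientation): joint angles nearest the present ones, or None.
- observe(): the state.
- get_image(name): name is "side" or "top" or "wrist"; returns (picture, depth): 480x640x3 uint8, red, green, blue; 480x640 float32, m along the optical axis (not along the pixel's ray), 0 where there is no reading.
- get_calibration(name): a dict with "intrinsics" (3x3 intrinsics, pixels), "world_from_camera" (4x4, takes a point from camera to world coordinates). Camera axes: x right, y down, z forward; pixel columns grow to the right and rows downward; lengths in m; the calibration is good to about 2 mm. A picture is of the moment at which its call begins: read the wrist's pose just before it. get_calibration takes no time and is no camera call; for the wrist camera it gives the pose at the moment of the call.
A pose or a line that the arm cannot do raises Unreachable and nothing moves.
- job_done(): hands the job in, once; it reports no verdict.
The state is a dict: "time_s": time; "q": joint angles; "joint_velocities": joint speeds; "joint_torque": joint torques, N m; "eef_pos": TCP position; "tcp_rot": TCP orientation; "ft_force": force on the tool from outside, world axes, zero at the start; "torque": the same for the moment, N m; "opening": finger opening in m.
Only numpy, scipy, OpenCV 4.12 (cv2) and the standard library are available. Lean on these libraries where they do the work, as an engineer would, in place of code of your own. Each camera call takes 0.05 s, during which the arm holds its last target.

### The job

The plywood wheel clamped on the little turntable is out of round: it has one high spot on its rim, and I want to sand it. Slide the plunger gauge up by its upright post until its plunger bears on the rim and is pushed in about 3 mm (gently: never push the plunger right in), and let go of the post; then turn the wheel by its crank knob, find the high spot, and leave the wheel with the high spot squarely under the plunger tip, the gauge still pressing on it. Let go, and leave the paint bottle, jar and tape measure alone.

Things in the scene. Friction and masses are not known exactly. Their poses are not given: they have to be found in the camera images.
- stand: fixed grey base plate, 150 x 360 x 18 mm, at any place and yaw; origin on the table under the turntable's spindle. Axes: z up; +y along the gauge's track, from the gauge towards the spindle (gauge on the -y side)
- spindle (a point): point on the wheel's upright axis, 120 mm above the table, axes as stand. Plywood wheel on it: 20 mm thick, mid-plane 76 and top 86 mm above the table, rim radius 75 mm, with one smooth symmetrical high spot, rising over 0.55 rad either side of its crest to 5.5 mm proud. Where it is on the rim is unknown; at the start its crest is at least 0.8 rad away from the gauge
- knob (a point): middle of the black crank knob, an upright cylinder 22 mm in diameter, 42 mm tall (99 to 141 mm above the table), 55 mm from the spindle axis on a flat steel crank arm over the wheel (arm's top 95 mm above the table). It spins freely on its pin: grip it from above and lead it round the spindle without turning the hand. Its x axis points outward from the spindle
- turntable (a joint): angle of wheel and crank about the spindle, anticlockwise from above; 0: knob towards stand's +x. Turns without end, stays where left; the wheel never slips. The knob takes 2 to 3 N to lead round on the plain rim, 1 to 2 N more while the plunger climbs the high spot, none more at the crest and 1 to 2 N less on the way down. Alike both ways round
- grip (a point): point on the gauge's upright aluminium post, 17 mm below its top. The post is 16 mm wide (base x), 28 mm long (along the track), its top 125 mm above the table: pinch it from above across the 16 mm. Axes as stand. The plunger's tip, a 12 mm steel roller, when fully out reaches 107 mm from here towards the spindle, 76 mm above the table, in line with the spindle axis
- dial (a point): centre of the gauge's round steel dial, 56 mm in diameter, facing up, top 85 mm above the table, on the gauge 47 mm from the post towards the spindle. Its black pointer aims at the spindle when the plunger is out and turns clockwise 0.4 rad for each mm that the plunger goes in
- gauge (a joint): travel of the gauge towards the wheel: 0 backed right off (grip 212 mm from the spindle axis), 0.030 m the tip just touches the plain rim, 0.045 m end of track. The slide is stiff: it takes 14 N to move and stays where left. The plunger adds 1 N as it touches and 1 N for each mm it goes in; it can go in 12 mm, of which the high spot needs 5.5 mm
- paint: white paint bottle, 64 mm in diameter, 170 mm tall, to be left alone; origin under its centre
- medium: small brown glass jar, 56 mm in diameter, 120 mm tall, to be left alone; origin under its centre
- tape: black tape measure, 75 x 75 x 36 mm, to be left alone; origin under its centre

How it is judged:
By the outcome, as a careful person would: the job done as asked, in the order asked, and still so for the second after the job is handed in, with the robot touching nothing.
It also fails if it takes over 72 s, if anything falls off the work surface, if the arm or the gripper's body presses on something with over 40 N, if the wrist force passes 120 N, or if a joint passes its speed limit or range.

## Working session

There is one attempt and no reset: what is moved stays moved. The work goes in short steps, each a Python script; the robot and the scene stay as the last script left them, time stands still between calls to the robot, and variables do not carry over. Pictures are saved under pics/ and viewed, and the job is handed in when it is done.

```bash
mkdir -p pics; ls; python3 - <<'E'
from plant import *
import cv2,numpy as np
print(observe())
for n in ("side","top","wrist"):
    c=get_calibration(n); print(n,c)
    im,d=get_image(n); cv2.imwrite(f"pics/{n}0.png",im[:,:,::-1]); np.save(f"pics/{n}0.npy",d)
E
```

```text
pics
{'time_s': 0.0, 'q': array([ 1.21189624e+00,  2.21227373e-01,  1.52761855e+00,  1.06899168e-05,
        1.39471169e+00, -1.26114277e-01]), 'joint_velocities': array([ 0.00061938, -0.00161345,  0.00072868,  0.00075314,  0.00132887,
        0.00096659]), 'joint_torque': array([-4.97102355e-04, -4.96917057e+01, -3.89383578e+01, -4.59035691e-04,
        1.16570803e-02,  3.40273239e-06]), 'eef_pos': array([0.14395503, 0.60751548, 0.20439459]), 'tcp_rot': array([-1.70226482,  1.56883134, -1.93505251]), 'ft_force': array([ 0.09704848, -0.01922018, -0.36330019]), 'torque': array([-0.00310995, -0.06226769,  0.01330428]), 'opening': 0.08544787980193806}
side {'intrinsics': array([[526.68983586,   0.        , 325.16987641],
       [  0.        , 526.68983586, 242.08726718],
       [  0.        ,   0.        ,   1.        ]]), 'world_from_camera': array([[-0.99169327, -0.07853692,  0.10186465,  0.45383899],
       [-0.12646534,  0.45082453, -0.88360838,  1.01248811],
       [ 0.0234728 , -0.88915083, -0.45701185,  0.64356159],
       [ 0.        ,  0.        ,  0.        ,  1.        ]])}
t
[... 182 characters left out ...]
om_camera': array([[ 0.10448515, -0.97372792,  0.20232842,  0.36171153],
       [-0.99451589, -0.10323643,  0.01674483,  0.00265167],
       [ 0.00458276, -0.20296842, -0.97917456,  1.10454528],
       [ 0.        ,  0.        ,  0.        ,  1.        ]])}
wrist {'intrinsics': array([[367.2521576 ,   0.        , 313.95593146],
       [  0.        , 367.2521576 , 241.49602374],
       [  0.        ,   0.        ,   1.        ]]), 'world_from_camera': array([[ 0.23115981,  0.92586332,  0.29890174,  0.06576053],
       [ 0.97291367, -0.21933818, -0.07300515,  0.62641446],
       [-0.00203223,  0.30768145, -0.95148725,  0.37274221],
       [ 0.        ,  0.        ,  0.        ,  1.        ]])}
```

View pics/top0.png

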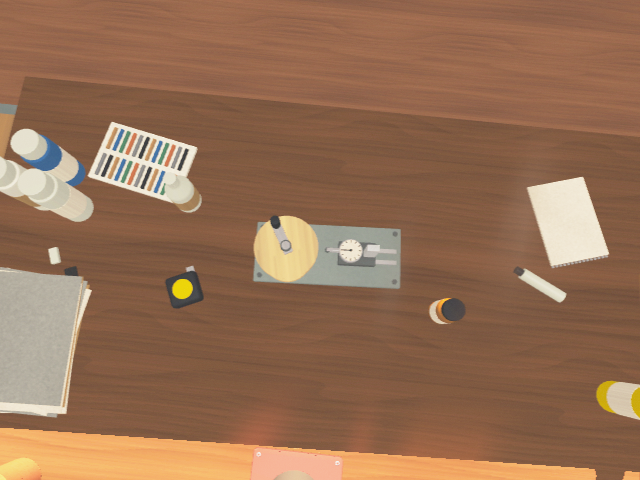

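View pics/side0.png

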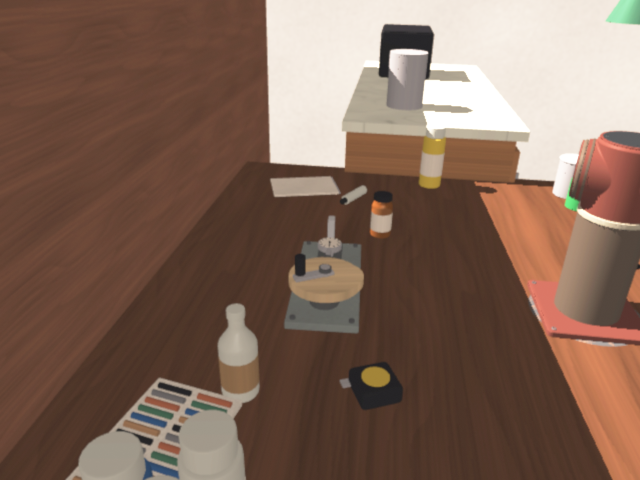

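View pics/wrist0.png

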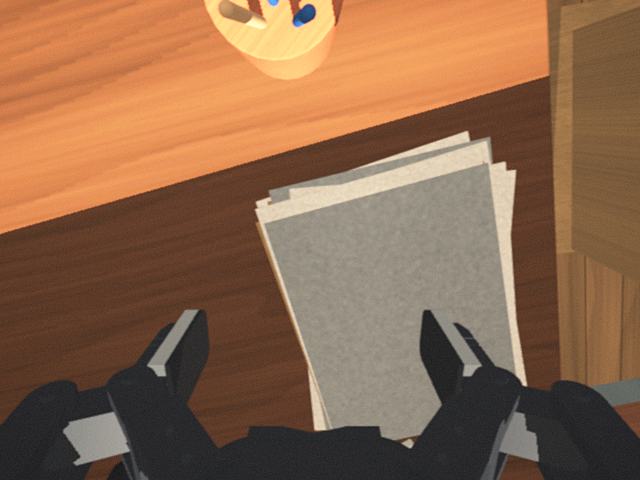

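The top view shows the stand at pixels (254–401, 222–288), with the wheel centre near (286,247), the knob near (276,222) and the gauge to the right at (350–395,250). I'll enlarge it.

```bash
cat > h.py <<'E'
from plant import *
import cv2,numpy as np
def pix2w(c,u,v,z):
    K=c["intrinsics"];T=c["world_from_camera"]
    r=T[:3,:3]@np.linalg.inv(K)@np.array([u,v,1.]); o=T[:3,3]
    return o+r*(z-o[2])/r[2]
def w2pix(c,p):
    K=c["intrinsics"];T=c["world_from_camera"]
    q=K@(T[:3,:3].T@(np.asarray(p)-T[:3,3])); return q[:2]/q[2]
E
python3 - <<'E'
import cv2
im=cv2.imread("pics/top0.png")
cv2.imwrite("pics/top0c.png",cv2.resize(im[205:305,245:410],None,fx=4.8,fy=4.8,interpolation=cv2.INTER_CUBIC))
E
```

```text
(no output)
```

View pics/top0c.png

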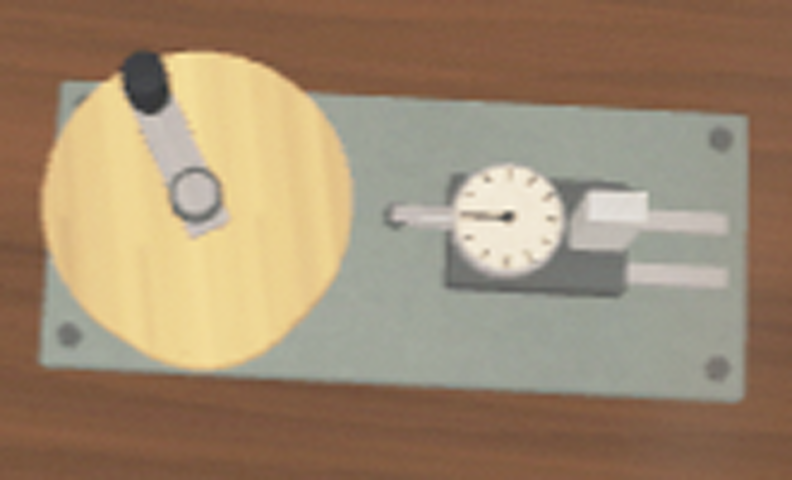

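```bash
python3 - <<'E'
from h import *
c=get_calibration("top")
f=lambda x,y,z:pix2w(c,245+x/4.8-.4,205+y/4.8-.4,z)
C=[f(*p,.018) for p in((62,81),(748,115),(743,401),(41,366))]
for n,p in zip(("TL","TR","BR","BL"),C):print(n,p)
print([np.linalg.norm(C[i]-C[i-1]) for i in range(4)])
d=f(508,217,.085);h=f(196,193,.098);g=f(617,206,.125);k=f(141,66,.141);wc=f(197,210,.086)
print("dial",d,"hub",h,"post",g,"knob",k,"wheelc",wc)
e=(C[0]+C[3]-C[1]-C[2])[:2]; print("yaw of y",np.arctan2(e[1],e[0])-np.pi/2)
for a in (d,g): print(np.linalg.norm((a-h)[:2]), np.arctan2(*(h-a)[1::-1])-np.pi/2)
print(np.linalg.norm((k-h)[:2]))
# wheel outline
im=cv2.imread("pics/top0.png");hsv=cv2.cvtColor(im,cv2.COLOR_BGR2HSV)
print(hsv[250,300],hsv[250,325],hsv[300,300])
E
```

```text
TL [0.63081957 0.16131879 0.018     ]
TR [ 0.65046961 -0.19696825  0.018     ]
BR [ 0.50092637 -0.2040198   0.018     ]
BL [0.48119968 0.15266961 0.018     ]
[np.float64(0.1498696772705784), np.float64(0.3588254883119349), np.float64(0.14970940024888146), np.float64(0.35723448333856594)]
dial [ 0.5695488  -0.07211093  0.085     ] hub [0.56281029 0.07865898 0.098     ] post [ 0.57196125 -0.1192976   0.125     ] knob [0.61136767 0.10780881 0.141     ] wheelc [0.55690796 0.07810748 0.086     ]
yaw of y 0.05501857329983073
0.1509204184180385 0.04466425218921111
0.19816797741912473 0.04619424597977928
0.05663507865891663
[ 21  98 235] [ 50  12 130] [ 13 125 129]
```

```bash
cat >> h.py <<'E'
from scipy.spatial.transform import Rotation as Rot
def down(a):
    x=np.array([0,0,-1.]);y=np.array([np.cos(a),np.sin(a),0]);z=np.cross(x,y)
    return Rot.from_matrix(np.stack([x,y,z],1)).as_euler("xyz")
def snap(n,name,cal=True):
    c=get_calibration(n); im,d=get_image(n); cv2.imwrite(f"pics/{name}.png",im[:,:,::-1]);np.savez(f"pics/{name}.npz",d=d,K=c["intrinsics"],T=c["world_from_camera"]);return c,im,d
E
python3 - <<'E'
from h import *
o=observe();R=Rot.from_euler("xyz",o["tcp_rot"]).as_matrix()
c=get_calibration("wrist")["world_from_camera"]
print(R); print("cam in tool",R.T@(c[:3,3]-o["eef_pos"]),"\n",R.T@c[:3,:3])
for a in (.05,.05+np.pi):
    for p in ((.572,-.119,.089),(.572,-.119,.25),(.611,.108,.106),(.56,.0,.25),(.563,.08,.25)):
        print(a,p,inverse_kinematics(p,down(a)))
# wheel outline fit in top image
im=cv2.imread("pics/top0.png");hsv=cv2.cvtColor(im,cv2.COLOR_BGR2HSV)
m=((hsv[...,0]>12)&(hsv[...,0]<32)&(hsv[...,2]>150)&(hsv[...,1]>50)).astype(np.uint8)
m[:200]=0;m[300:]=0;m[:,:245]=0;m[:,330:]=0
cs,_=cv2.findContours(m,cv2.RETR_EXTERNAL,cv2.CHAIN_APPROX_NONE)
k=max(cs,key=cv2.contourArea)[:,0]
ct=get_calibration("top")
P=np.array([pix2w(ct,u,v,.086 )[:2] for u,v in k])
from scipy.optimize import least_squares
def model(x,P):
    d=P-x[:2];th=np.arctan2(d[:,1],d[:,0]);r=np.hypot(*d.T)
    dt=(th-x[2]+np.pi)%(2*np.pi)-np.pi
    return r-x[4]-.0055*np.where(abs(dt)<.55,.5*(1+np.cos(np.pi*dt/.55)),0)
best=min((least_squares(model,[.56,.08,a,0,.075],args=(P,),loss="soft_l1",f_scale=.001) for a in np.arange(-3,3,.3)),key=lambda s:s.cost)
print(best.x,best.cost)
E
```

```text
[[-5.22076993e-04  2.30706454e-01  9.73023257e-01]
 [-1.39058863e-03  9.73022282e-01 -2.30706969e-01]
 [-9.99998897e-01 -1.47352188e-03 -1.87174774e-04]]
cam in tool [-1.68213463e-01 -1.92924676e-05 -8.04925551e-02] 
 [[ 3.13323108e-04 -3.07889274e-01  9.51422145e-01]
 [ 9.99999842e-01 -3.47056514e-04 -4.41631550e-04]
 [ 4.66170870e-04  9.51422133e-01  3.07889116e-01]]
0.05 (0.572, -0.119, 0.089) [-3.40057326e-01  2.34238302e-01  1.73906306e+00 -4.44089210e-16
  1.16829129e+00 -3.90057326e-01]
0.05 (0.572, -0.119, 0.25) [-0.34005733  0.09747654  1.58116154  0.          1.46295457 -0.39005733]
0.05 (0.611, 0.108, 0.106) [ 4.79331713e-02  2.95730773e-01  1.62930719e+00 -4.44089210e-16
  1.21655469e+00 -2.06682874e-03]
0.05 (0.56, 0.0, 0.25) [-1.40822119e-01  3.86880430e-02  1.64300532e+00 -4.44089210e-16
  1.45989930e+00 -1.90822119e-01]
0.05 (0.563, 0.08, 0.25) [ 2.48624189e-03  5.97334536e-02  1.62116876e+00 -4.44089210e-16
  1.46069044e+00 -4.75137581e-02]
3.191592653589793 (0.572, -0.119, 0.089) None
3.191592653589793 (0.572, -0.119, 0.25) None
3.191592653589793 (0.611, 0.108, 0.106) None
3.191592653589793 (0.56, 0.0, 0.25) None
3.191592653589793 (0.563, 0.08, 0.25) None
[ 0.55930564  0.07809695 -2.88986273 -2.17320396  0.07429955] 0.003144358440615232<sys>:0: UserWarning: Gimbal lock detected. Setting third angle to zero since it is not possible to uniquely determine all angles.
```

```bash
python3 - <<'E' 2>/dev/null
from h import *
movep((.565,-.03,.28),down(.05))
snap("wrist","w1"); print(observe()["time_s"])
E
```

```text
2.9083
```

View pics/w1.png

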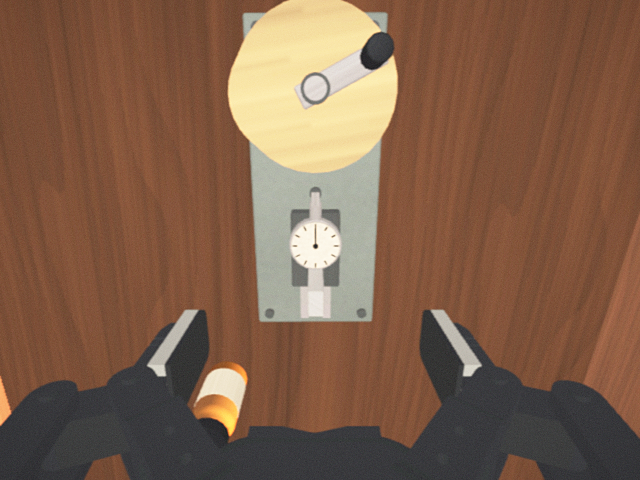

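The wrist view shows the hub at (315,88), the knob top at (381,45), the dial centre at (315,246) with its pointer aimed at the spindle, and the post top at about (315,302). The jar at (220,400) is well clear. Next I'll enlarge the post and fit the rim.

```bash
python3 - <<'E' 2>/dev/null
from h import *
from scipy.optimize import least_squares
im=cv2.imread("pics/w1.png");z=np.load("pics/w1.npz");c=dict(intrinsics=z["K"],world_from_camera=z["T"])
cv2.imwrite("pics/w1c.png",cv2.resize(im[180:330,240:400],None,fx=3.9,fy=3.9,interpolation=cv2.INTER_CUBIC))
cv2.imwrite("pics/w1d.png",cv2.resize(im[0:180,220:410],None,fx=3.3,fy=3.3,interpolation=cv2.INTER_CUBIC))
hsv=cv2.cvtColor(im,cv2.COLOR_BGR2HSV)
m=((hsv[...,0]>12)&(hsv[...,0]<32)&(hsv[...,2]>140)&(hsv[...,1]>60)).astype(np.uint8)
m[190:]=0;m[:,:215]=0;m[:,410:]=0
cs,_=cv2.findContours(m,cv2.RETR_EXTERNAL,cv2.CHAIN_APPROX_NONE)
k=max(cs,key=cv2.contourArea)[:,0]; k=k[(k[:,1]>2)]
P=np.array([pix2w(c,u,v,.086 )[:2] for u,v in k])
keep=np.hypot(P[:,0]-.611,P[:,1]-.108)>.035
P=P[keep]
def model(x,P):
    d=P-x[:2];th=np.arctan2(d[:,1],d[:,0]);r=np.hypot(*d.T)
    dt=(th-x[2]+np.pi)%(2*np.pi)-np.pi
    return r-x[3]-.0055*np.where(abs(dt)<.55,.5*(1+np.cos(np.pi*dt/.55)),0)
for s in sorted((least_squares(model,[.56,.08,a,.075],args=(P,),loss="soft_l1",f_scale=.001) for a in np.arange(-3,3.2,.3)),key=lambda s:s.cost)[:8]: print(s.x,s.cost,len(P))
print("hub",pix2w(c,315.3,88,.098),"dial",pix2w(c,315.3,245.5,.085),"post",pix2w(c,315.5,303,.125),"knob",pix2w(c,381,45,.141))
E
```

```text
[ 0.55832015  0.07850119 -2.93176218  0.07443551] 0.006297966523778181 460
[0.55832015 0.07850121 3.35144883 0.07443552] 0.006297966523816354 460
[ 0.55832016  0.07850119 -2.93176473  0.07443551] 0.006297966523860652 460
[0.55832015 0.07850121 3.35145375 0.07443552] 0.006297966524004041 460
[0.55832015 0.07850122 3.35146793 0.07443552] 0.006297966524870331 460
[0.55832015 0.07850122 3.35147032 0.07443552] 0.006297966525063625 460
[ 0.55832015  0.07850123 -2.93171228  0.07443552] 0.006297966525299012 460
[ 0.55832015  0.07850123 -2.93170721  0.07443553] 0.006297966525787201 460
hub [0.5591319  0.07911384 0.098     ] dial [ 0.56702076 -0.07167035  0.085     ] post [ 0.56944955 -0.11748117  0.125     ] knob [0.60677958 0.10781873 0.141     ]
```

View pics/w1c.png

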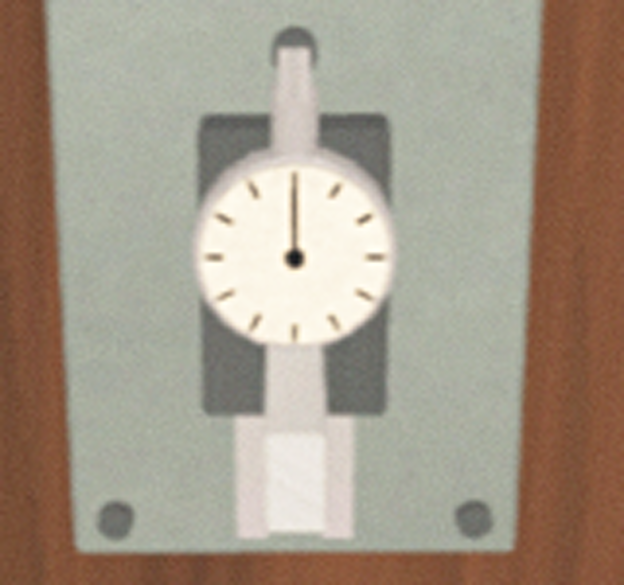

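View pics/w1d.png

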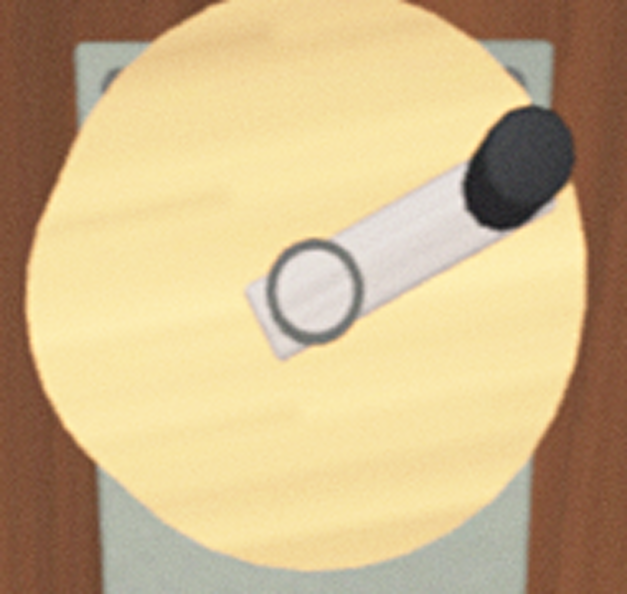

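The high spot shows as a bulge on the wheel's left side, at (26,300) in the crop. The fit puts its crest at a world angle of about -2.93, so the wheel needs roughly +1.4 rad. Now I'll grip the post.

```bash
python3 - <<'E' 2>/dev/null
from h import *
gripper_to(.05,80)
p=np.array([.5707,-.1184])
movep((p[0],p[1],.16),down(.05))
print(move_l((p[0],p[1],.091),feed=.08,max_force=8))
snap("wrist","w2")
gripper_to(0,60)
o=observe();print(o["time_s"],o["ft_force"],o["torque"],o["opening"],o["eef_pos"])
E
```

```text
False
5.475 [-1.12949098 -0.12507298  5.22301472] [0.04125092 0.2574387  0.03944464] 0.01343576755859095 [ 0.570984   -0.11851821  0.09171011]
```

View pics/w2.png

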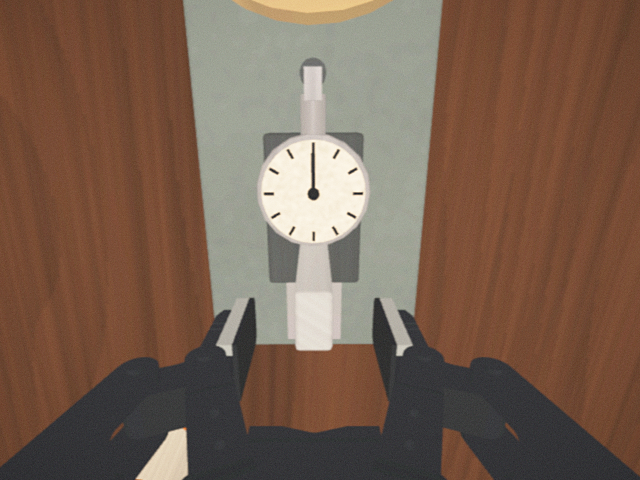

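The dial is centred at (313,193), the post is at (314,320) between the pads and the fingers have closed on it. I'll push gently and check the dial.

```bash
cat >> h.py <<'E'
def ydir(a=.05): return np.array([-np.sin(a),np.cos(a),0])
def pointer(c,im,centre,half=.028,a=.05,name=None):
    """rectify dial: up = towards spindle (+y stand), right = +x stand; returns clockwise angle of dark pointer"""
    N=280;ex=np.array([np.cos(a),np.sin(a),0]);ey=ydir(a)
    W=[centre+sx*half*ex+sy*half*ey for sx,sy in((-1,1),(1,1),(1,-1),(-1,-1))]
    src=np.float32([[0,0],[N,0],[N,N],[0,N]]);dst=np.float32([w2pix(c,p) for p in W])
    H=cv2.getPerspectiveTransform(src,dst)
    r=cv2.warpPerspective(im,H,(N,N),flags=cv2.INTER_CUBIC|cv2.WARP_INVERSE_MAP)
    if name: cv2.imwrite(f"pics/{name}.png",r[:,:,::-1])
    return r
E
python3 - <<'E' 2>/dev/null
from h import *
o=observe();p0=np.array(o["eef_pos"])
for i,s in enumerate((.013,.0165,.018)):
    r=move_l(p0+ydir()*s,feed=.015,max_force=35)
    o=observe();print(s,r,o["time_s"],o["ft_force"],o["eef_pos"]-p0,o["opening"])
c,im,d=snap("wrist","w3")
cv2.imwrite("pics/w3c.png",cv2.resize(im[0:360,180:460,::-1],None,fx=1.6,fy=1.6,interpolation=cv2.INTER_CUBIC))
E
```

```text
0.013 False 6.4833 [ -0.97430183 -14.37254206  -0.44341228] [-4.99692833e-04  9.03323590e-03  5.40162876e-05] 0.013902204721371988
0.0165 False 6.8667 [ -1.19483177 -14.48313652  -0.86490145] [-6.95029311e-04  1.25828050e-02  4.80317614e-05] 0.014059212910522671
0.018 False 7.1167 [ -1.00477519 -13.2707097   -0.38565708] [-7.35504504e-04  1.40425093e-02  7.35789632e-05] 0.013773793280299594
```

View pics/w3c.png

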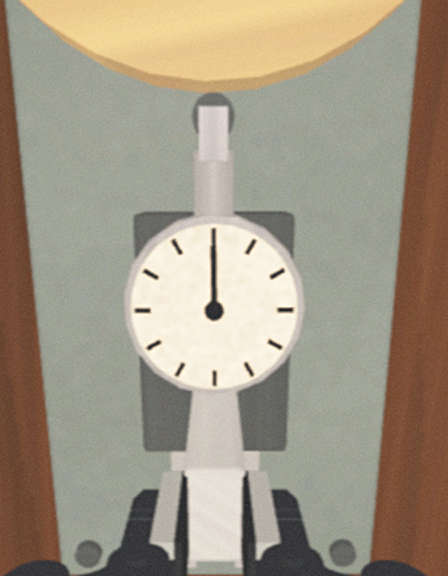

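The arm lags about 4 mm under the 14 N load. The tip is not touching yet and the pointer still sits at zero. I'll keep going in small steps.

```bash
python3 - <<'E' 2>/dev/null
from h import *
o=observe();q0=np.array([.570984,-.11851821,.09171])
for i,s in enumerate((.0195,.021,.0225)):
    r=move_l(q0+ydir()*s,feed=.012,max_force=30)
    o=observe();print(s,r,o["time_s"],o["ft_force"],(o["eef_pos"]-q0)@ydir())
    c,im,d=snap("wrist",f"w4_{i}")
    cv2.imwrite(f"pics/w4_{i}c.png",im[0:360,180:460,::-1])
a=[cv2.imread(f"pics/w4_{i}c.png")[:260] for i in range(3)]
cv2.imwrite("pics/w4.png",np.hstack(a)[:, :840][:, :800])
E
```

```text
0.0195 False 7.4417 [ -1.20138069 -14.23086957  -0.69857069] 0.015558107947151264
0.021 False 7.7667 [ -0.5224688  -13.69220806  -0.65187596] 0.016759544631811774
0.0225 False 8.0917 [ -0.78797998 -16.39046521  -1.08218513] 0.0179010523328762
```

View pics/w4.png

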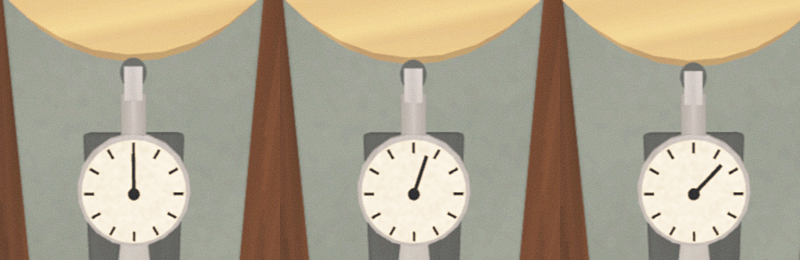

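The pointer shows 0, then about 18°, then about 44°, which is roughly 1.9 mm in. I need about 1.1 mm more.

```bash
python3 - <<'E' 2>/dev/null
from h import *
q0=np.array([.570984,-.11851821,.09171])
s=.0238
r=move_l(q0+ydir()*s,feed=.012,max_force=30)
o=observe();print(s,r,o["time_s"],o["ft_force"],(o["eef_pos"]-q0)@ydir())
c,im,d=snap("wrist","w5")
cv2.imwrite("pics/w5c.png",cv2.resize(im[50:270,200:430,::-1],None,fx=2.6,fy=2.6,interpolation=cv2.INTER_CUBIC))
E
```

```text
0.0238 False 8.4 [ -0.75396093 -16.70490598  -1.04352529] 0.01888961982521441
```

View pics/w5c.png

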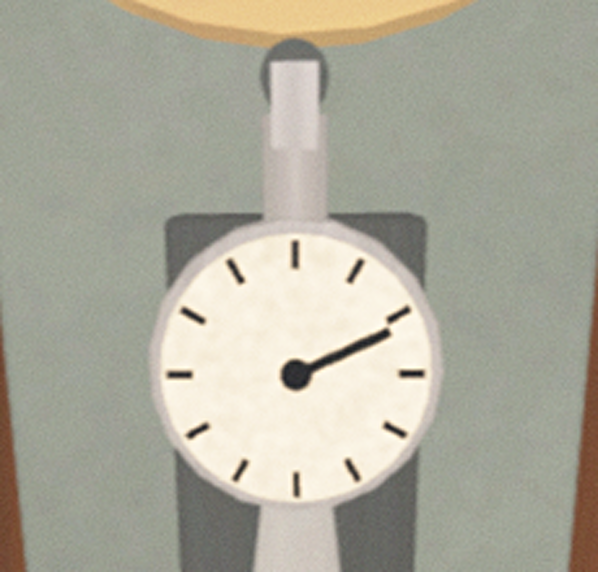

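The pointer is at 65.5°, which is 2.86 mm. I'll relax the push, release, retreat and check.

```bash
python3 - <<'E' 2>/dev/null
from h import *
q0=np.array([.570984,-.11851821,.09171])
r=move_l(q0+ydir()*.0192,feed=.03)
o=observe();print(r,o["time_s"],o["ft_force"],(o["eef_pos"]-q0)@ydir())
gripper_to(.045,60)
move_l(q0+ydir()*.019+[0,0,.085],feed=.12)
c,im,d=snap("wrist","w6"); o=observe();print(o["time_s"],o["ft_force"],o["eef_pos"])
snap("top","t6")
E
```

```text
False 8.75 [-1.70765533 -2.49564353  2.60338888] 0.018882617991597885
10.0583 [-0.66997562 -0.93187681 -0.51161337] [ 0.56923102 -0.09929723  0.17542329]
```

View pics/w6.png

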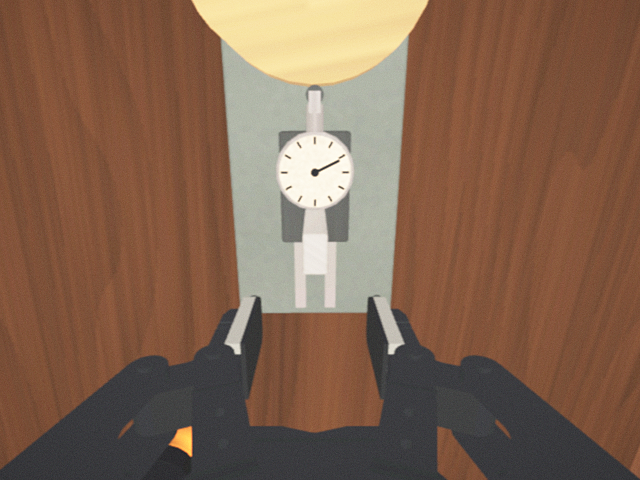

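View pics/t6.png

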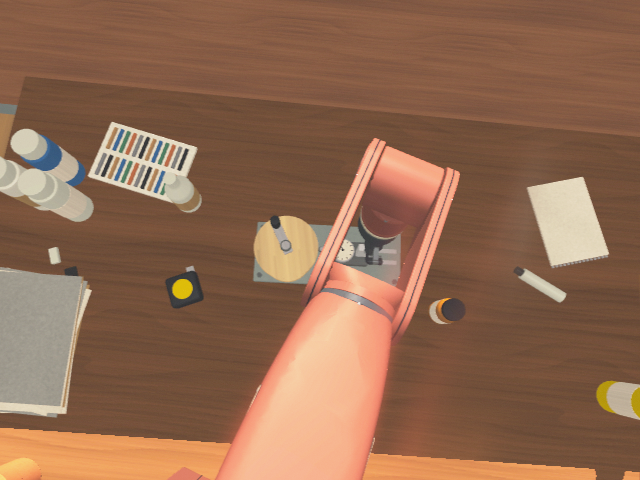

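The gauge is at about 66° (around 2.9 mm) with the post released. The top camera should see the dial at (345,250) once the arm is over the knob. Next I'll grip the knob.

```bash
cat >> h.py <<'E'
HUB=np.array([.561,.0789]);ZK=.108
def kp(th,z=ZK): return np.array([HUB[0]+.055*np.cos(th),HUB[1]+.055*np.sin(th),z])
def kang(p): return np.arctan2(p[1]-HUB[1],p[0]-HUB[0])
E
python3 - <<'E' 2>/dev/null
from h import *
k=kp(.543)
movep(k+[0,0,.07],down(.05))
print(move_l(k,feed=.1,max_force=8))
snap("wrist","w7")
gripper_to(0,50)
o=observe();print(o["time_s"],o["ft_force"],o["opening"],o["eef_pos"],k)
snap("top","t7")
E
```

```text
False
12.225 [-3.98752009 -1.56513099  5.19098601] 0.018870085890292012 [0.60806855 0.10712535 0.10928938] [0.60808893 0.10731887 0.108     ]
```

View pics/w7.png

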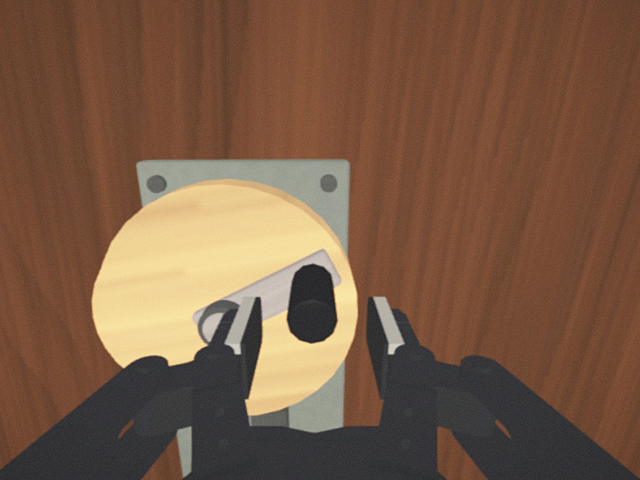

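View pics/t7.png

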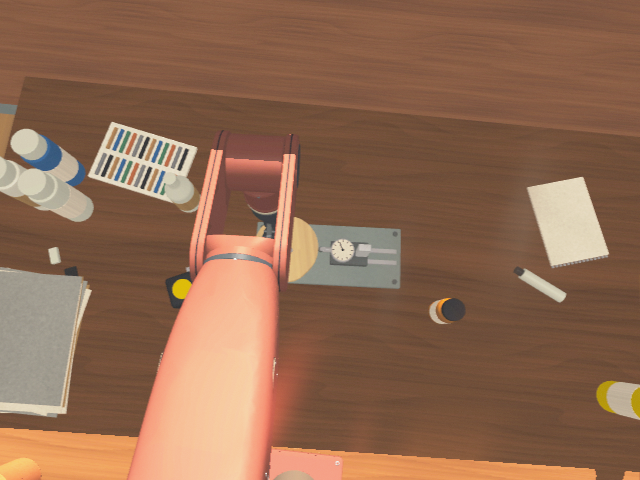

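The knob is held. It showed at (312,305) between the pads, and the fingers closed to 18.9 mm, the same 3 mm under-read as on the post. The dial is visible in the top view at (343,250). Now I'll scan.

```bash
cat >> h.py <<'E'
def dial(c,im,centre,name=None):
    r=cv2.cvtColor(pointer(c,im,centre,name=name),cv2.COLOR_RGB2GRAY).astype(np.float32)
    s=140/.028; rad=np.arange(.005,.0165,.0005)*s; al=np.arange(0,2*np.pi,.01)
    X=(140+np.outer(np.sin(al),rad)).astype(np.float32);Y=(140-np.outer(np.cos(al),rad)).astype(np.float32)
    v=cv2.remap(r,X,Y,cv2.INTER_LINEAR).mean(1)
    i=int(v.argmin()); w=np.clip(np.percentile(v,60)-v,0,None)
    d=(al-al[i]+np.pi)%(2*np.pi)-np.pi; m=abs(d)<.35
    return (al[i]+(w[m]*d[m]).sum()/w[m].sum())
E
python3 - <<'E' 2>/dev/null
from h import *
im=cv2.imread("pics/t7.png")[:,:,::-1].copy();z=np.load("pics/t7.npz");c=dict(intrinsics=z["K"],world_from_camera=z["T"])
cv2.imwrite("pics/t7c.png",cv2.resize(im[225:275,315:405,::-1],None,fx=8,fy=8,interpolation=cv2.INTER_CUBIC))
ctr=pix2w(c,343,250.3,.085);print(ctr)
print(dial(c,im,ctr,"t7d"))
E
```

```text
[ 0.56656486 -0.05500904  0.085     ]
1.0472717184736433
```

View pics/t7d.png

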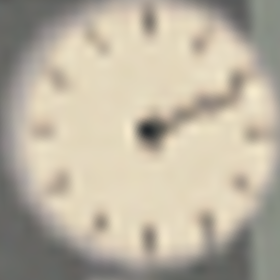

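View pics/t7c.png

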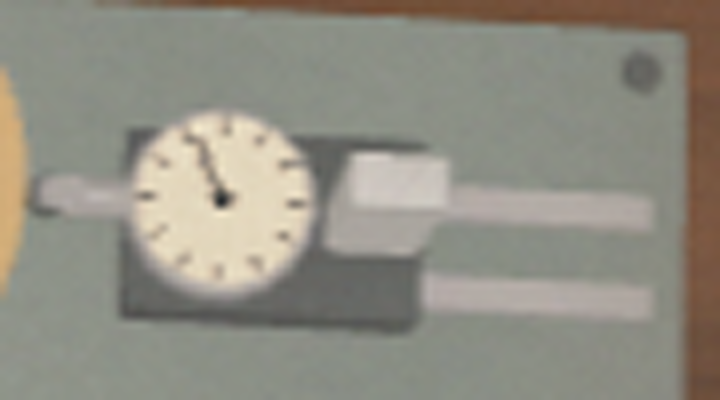

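In the rectified dial the hub is at (150,130), so my centre is off by about 2 mm in each direction. I'll correct it and scan.

```bash
cat >> h.py <<'E'
_ex=np.array([np.cos(.05),np.sin(.05),0])
DC=np.array([.56656,-.05501,.085])+.002*_ex+.002*ydir()
def goth(th,step=.1,feed=.06,rad=.055):
    """lead from present commanded angle list"""
    for t in np.atleast_1d(th): move_l(kp(t),feed=feed,max_force=25)
def read(name=None):
    c=get_calibration("top");o=observe();im,_=get_image("top")
    if name: cv2.imwrite(f"pics/{name}.png",im[:,:,::-1])
    return o,dial(c,im,DC,name and name+"d"),im
E
cat > scan.py <<'E'
from h import *
import sys
rows=[]
o,a,im=read("s_start");print("start",round(o["time_s"],2),np.round(a,3))
def rec(t):
    o,a,im=read(f"s_{t:.2f}")
    f=o["ft_force"];tg=np.array([-np.sin(t),np.cos(t)]);rd=np.array([np.cos(t),np.sin(t)])
    print(f"{t:.2f} T{o['time_s']:.2f} ang {kang(o['eef_pos']):.3f} rad {np.hypot(*(o['eef_pos'][:2]-HUB))*1e3:.1f} dial {a:.3f} ft {f[:2]@tg:.1f} fr {f[:2]@rd:.1f} fz {f[2]:.1f}",flush=True)
for t in (.7,.85,1.0): 
    if move_l(kp(t),feed=.06,max_force=25): print("STOP",t);break
    rec(t)
else:
  for t in np.arange(1.15,2.56,.1):
    if move_l(kp(t),feed=.05,max_force=25): print("STOP",t);break
    rec(t)
E
python3 scan.py 2>/dev/null
```

```text
start 12.28 1.146
0.70 T12.62 ang 0.700 rad 55.0 dial 1.147 ft -0.1 fr -3.9 fz 5.8
0.85 T12.95 ang 0.851 rad 55.2 dial 1.146 ft 1.1 fr -4.0 fz 6.2
1.00 T13.28 ang 1.003 rad 55.3 dial 1.145 ft 0.9 fr -3.5 fz 7.0
1.15 T13.65 ang 1.154 rad 55.4 dial 1.146 ft 0.3 fr -2.2 fz 8.0
1.25 T13.96 ang 1.254 rad 55.5 dial 1.146 ft -1.0 fr -2.0 fz 6.3
1.35 T14.27 ang 1.354 rad 55.6 dial 1.145 ft -0.7 fr -2.0 fz 8.8
1.45 T14.57 ang 1.449 rad 55.6 dial 1.545 ft -0.7 fr -1.8 fz 8.2
1.55 T14.88 ang 1.545 rad 55.7 dial 2.133 ft -1.8 fr -2.1 fz 7.8
1.65 T15.19 ang 1.641 rad 55.8 dial 2.576 ft -1.2 fr -1.3 fz 7.3
1.75 T15.50 ang 1.741 rad 55.8 dial 2.915 ft -2.2 fr -0.8 fz 7.5
1.85 T15.81 ang 1.840 rad 55.8 dial 3.146 ft -2.0 fr -1.2 fz 7.3
1.95 T16.12 ang 1.941 rad 55.9 dial 3.222 ft -1.2 fr -0.7 fz 7.9
2.05 T16.43 ang 2.042 rad 55.9 dial 3.165 ft -0.7 fr 0.4 fz 7.8
2.15 T16.73 ang 2.143 rad 55.9 dial 2.942 ft -0.3 fr -1.0 fz 9.5
2.25 T17.04 ang 2.244 rad 55.9 dial 2.582 ft 0.6 fr -0.8 fz 10.0
2.35 T17.35 ang 2.344 rad 55.9 dial 2.132 ft 0.9 fr 0.6 fz 10.6
2.45 T17.66 ang 2.443 rad 55.9 dial 1.553 ft 1.9 fr 0.8 fz 11.0
2.55 T17.97 ang 2.538 rad 55.9 dial 1.147 ft 0.8 fr 0.3 fz 10.2
```

This is a clean symmetric bump. Equal readings on the two flanks put the crest at about 1.945. I'll scan in reverse to cancel any backlash.

```bash
cat > scan2.py <<'E'
exec(open("scan.py").read().split("for t in (.7")[0])
A=[];D=[]
for t in list(np.arange(2.45,1.34,-.1)):
    if move_l(kp(t),feed=.05,max_force=25): print("STOP",t);break
    rec(t)
E
python3 scan2.py 2>/dev/null
```

```text
start 18.02 1.147
2.45 T18.32 ang 2.441 rad 55.9 dial 1.580 ft 1.3 fr 1.1 fz 10.5
2.35 T18.63 ang 2.345 rad 55.9 dial 2.132 ft 2.6 fr 1.6 fz 11.1
2.25 T18.94 ang 2.246 rad 55.9 dial 2.582 ft 2.0 fr -0.4 fz 10.6
2.15 T19.25 ang 2.148 rad 55.9 dial 2.928 ft 1.8 fr -0.9 fz 10.7
2.05 T19.56 ang 2.048 rad 55.9 dial 3.147 ft 1.6 fr -0.7 fz 10.2
1.95 T19.87 ang 1.948 rad 55.9 dial 3.222 ft 0.7 fr -1.2 fz 10.5
1.85 T20.18 ang 1.848 rad 55.8 dial 3.163 ft 0.2 fr -1.2 fz 9.4
1.75 T20.48 ang 1.746 rad 55.8 dial 2.942 ft -0.0 fr -1.3 fz 9.7
1.65 T20.79 ang 1.646 rad 55.7 dial 2.581 ft -0.4 fr -2.3 fz 8.6
1.55 T21.10 ang 1.546 rad 55.7 dial 2.132 ft -1.9 fr -2.1 fz 8.3
1.45 T21.41 ang 1.448 rad 55.6 dial 1.533 ft -1.0 fr -1.8 fz 9.0
1.35 T21.72 ang 1.353 rad 55.5 dial 1.144 ft -0.1 fr -2.5 fz 9.1
```

Both directions give a crest at 1.9455. I'll go there from below, release, retreat and check.

```bash
cat > fin.py <<'E'
exec(open("scan.py").read().split("for t in (.7")[0])
for t in (1.45,1.55,1.65,1.75,1.85,1.9545):
    if move_l(kp(t),feed=.05,max_force=25): print("STOP",t);break
hold(.2);rec(t)
gripper_to(.045,50)
rec(1.96)
o=observe();p=np.array(o["eef_pos"])
move_l(p+[0,0,.08],feed=.12)
rec(1.97)
movep((.565,-.03,.28),down(.05))
snap("wrist","w8");rec(1.98)
E
python3 fin.py 2>/dev/null
```

```text
start 21.77 1.145
1.95 T23.57 ang 1.948 rad 55.9 dial 3.221 ft -1.2 fr -0.5 fz 8.1
1.96 T24.00 ang 1.971 rad 55.6 dial 3.220 ft 0.7 fr 0.8 fz 0.5
1.97 T24.86 ang 1.977 rad 55.6 dial 3.221 ft 0.3 fr -0.2 fz 0.6
1.98 T25.73 ang -1.541 rad 107.5 dial 2.274 ft -0.2 fr -0.4 fz -0.0
```

View pics/w8.png

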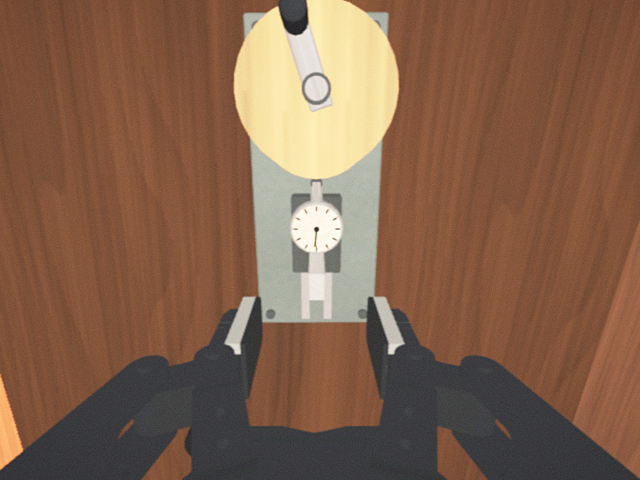

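The wheel is released with the pointer at about 180° (pixel (317,229) pointing down). The 2.274 in the last row is only the arm blocking the top view. The TCP sprang about 1 mm on release, so I'll check that the wheel didn't follow it, using a view with the wheel fully in frame.

```bash
cat > rim.py <<'E'
from h import *
from scipy.optimize import least_squares
def rimfit(name,kxy=None,thk=.54):
    im=cv2.imread(f"pics/{name}.png");z=np.load(f"pics/{name}.npz");c=dict(intrinsics=z["K"],world_from_camera=z["T"])
    hsv=cv2.cvtColor(im,cv2.COLOR_BGR2HSV)
    m=((hsv[...,0]>12)&(hsv[...,0]<32)&(hsv[...,2]>140)&(hsv[...,1]>60)).astype(np.uint8)
    roi=np.zeros_like(m);u=w2pix(c,[.56,.079,.086]);cv2.circle(roi,tuple(int(x) for x in u),115,1,-1);m&=roi
    m=cv2.morphologyEx(m,cv2.MORPH_OPEN,np.ones((3,3),np.uint8))
    cs,_=cv2.findContours(m,cv2.RETR_EXTERNAL,cv2.CHAIN_APPROX_NONE)
    k=max(cs,key=cv2.contourArea)[:,0]; k=k[(k[:,1]>2)]
    P=np.array([pix2w(c,u,v,.082)[:2] for u,v in k])
    th=np.arctan2(P[:,1]-.079,P[:,0]-.56)
    P=P[abs((th-thk+np.pi)%(2*np.pi)-np.pi)>.3]
    def model(x):
        d=P-x[:2];th=np.arctan2(d[:,1],d[:,0]);r=np.hypot(*d.T)
        dt=(th-x[2]+np.pi)%(2*np.pi)-np.pi
        return r-x[3]-.0055*np.where(abs(dt)<.55,.5*(1+np.cos(np.pi*dt/.55)),0)
    s=min((least_squares(model,[.56,.079,a,.075],loss="soft_l1",f_scale=.001) for a in np.arange(-3,3.2,.3)),key=lambda s:s.cost)
    print(name,s.x,"rms mm",1e3*np.sqrt(np.mean(s.fun**2)),len(P)); return c,im
E
python3 - <<'E' 2>/dev/null
from rim import *
movep((.563,.0,.28),down(.05)); hold(.2)
snap("wrist","w9")
rimfit("w1",thk=.54);c,im=rimfit("w9",thk=1.95)
cv2.imwrite("pics/w9c.png",cv2.resize(im[0:300,200:430],None,fx=2,fy=2,interpolation=cv2.INTER_CUBIC))
E
```

```text
w1 [0.55823684 0.07872286 3.35234669 0.0752027 ] rms mm 28.255251921630855 511
w9 [ 0.55897224  0.07831913 -1.51517424  0.07546942] rms mm 27.59372718447045 562
```

View pics/w9c.png

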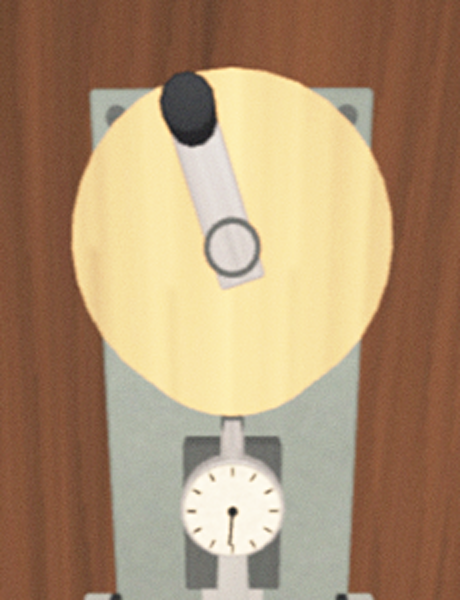

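The independent rim fit puts the crest at world angle -1.515, against a gauge direction of about -1.52. The wheel stayed put, so I'll hand in.

```bash
python3 - <<'E' 2>/dev/null
from h import *
print(observe()["time_s"],observe()["ft_force"]);snap("side","fin_side");job_done()
E
```

```text
26.2833 [ 0.04980263 -0.15562102 -0.38523785]
the job is handed in; nothing more can be done
```

View pics/fin_side.png

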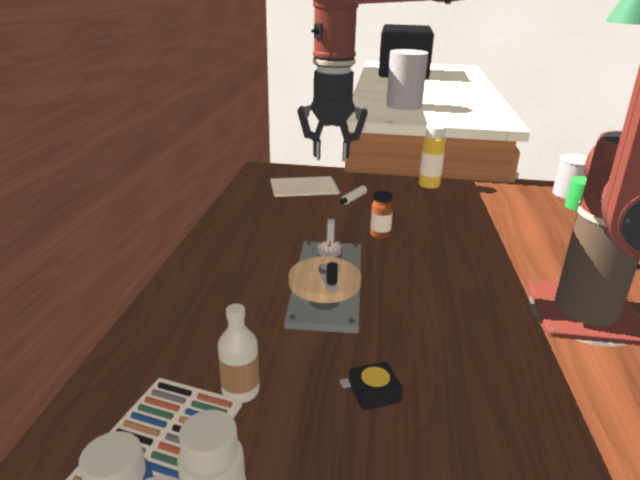

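The wheel's high spot is now under the plunger tip with the gauge still pressing on it, and the job was handed in at about 26 s of the 72 s allowed.

- **Gauge:** I slid it up by its post until the dial showed about 2.9 mm of plunger travel on the plain rim, then let go of the post.
- **Finding the high spot:** I led the wheel by its knob across the bump in both directions. Equal dial readings on the two flanks put the crest at a knob angle of 1.9455 rad. I stopped there at 1.948 and let go.
- **Final checks:** The dial read 3.22 rad (about 8 mm in, short of the 12 mm limit) before and after release. A separate fit to the rim in the last picture put the crest within about 0.01 rad of the gauge's direction.
- **Surroundings:** The final side view shows the paint bottle, jar and tape measure where they started, with the gripper well clear.

**Readings that disagreed:**
- The gripper shifted about 1 mm as it opened on the knob. The rim fit shows the wheel did not follow noticeably.
- One dial reading (2.27 rad) came out wrong because the arm was blocking the top camera. The wrist camera showed the pointer still near 180°, where it should be.
- The rise I read on the bump was about 5.2 mm, against the 5.5 mm you gave.

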